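# Transfer the bench feed with its changeover switch

## Robot

A 6-joint arm with a two-finger parallel gripper is mounted at the origin on the work surface; the furniture and walls round the work are solid. World frame = base frame: x ahead of the robot, y to its left, z up, the work surface at z = 0. Lengths are in m, angles in rad, forces in N, time in s.
With the tool pointing down it reaches from about 0.275 to 0.75 m from the base axis. Payload 10.2 kg.
Tool frame: the origin (TCP) lies at the very end of the fingers, on their centre line; the grasp point (between the pads) lies 19 mm behind it (ctrl.hold_point_z is the distance from the TCP to the grasp point, in m); z points along the fingers, y is the direction in which the jaws open and shut (so a half turn about z gives the same grasp; the last joint's range is limited). The gripper opens to 88 mm and grips with 3 to 60 N. Pads are 18 mm wide; open, the fingers measure 123 mm over their backs; the gripper's body (75 mm by 187 mm) begins 45 mm behind the grasp point.
Start: joints at [-1.493, 0.313, 1.498, -0, 1.331, -0.223], TCP at [0.156, -0.501, 0.239] pointing down, gripper open.
Joint ranges: [-2.94, 2.94], [-0.97, 2.17], [0.19, 2.56], [-1.23, 4.37], [0.02, 3.11], [-2.88, 2.88]. Speed limits (rad/s): [2.39, 2.39, 3.01, 3.14, 3.14, 3.14].

## Interface

Orientations are given as [roll, pitch, yaw] about the fixed x, y, z axes, in that order (R = Rz(yaw) Ry(pitch) Rx(roll)).
In Python, from plant import ctrl gives the robot as it stands.
- The arm moves only by the tool servo_tool, never from a script. Its argument "moves" is a list of rows, each a list of 2 entries, a list of its own where there are three numbers: the shift along the tool's x, y, z in m, then the turn, a rotation vector about the tool's x, y, z in degrees. A call has 1 to 20 rows; each row shifts and turns the commanded pose from where the row before left it, along the tool's axes as they then stand; what a row does not reach is not made up. A row lasts 1/12 s, in which the tool goes at most 41.7 mm and 7.16 degrees, less where a joint would pass 70% of its speed; a pose out of reach is approached as far as the arm can. A call is refused whole if a number of a shift passes 0.0417 or a number of a turn 7.16, either way. A call with a gripper value outside its range is refused whole. "fingers" is the gripper command: -1 is fully open, 1 is shut, values between are in proportion, set as the call begins (left out, the last holds). The fingers move at their own pace and stop on an object; "squeeze" is the grip in N (left out, the last holds). Time passes only in rows, so rows that do not move let the fingers close. It gives the time, the measured TCP pose, the force and the opening at its end, in the units of the state.
- ctrl.read_state(): the state, without advancing time (a new reading comes with each control period).
- ctrl.camera(name): name is "scene" or "side" or "wrist"; returns (picture, depth): 400x640x3 uint8, red, green, blue; 400x640 float32, m along the optical axis (not along the pixel's ray), 0 where there is no reading.
- ctrl.get_calibration(name): a dict with "fx", "fy", "cx", "cy" (pixels), "pose" (4x4, takes a point from camera to world coordinates); the wrist camera has in their place "hand_eye" (4x4, takes a point from camera to tool coordinates, whose origin is the TCP and whose axes are the flange's). Camera axes: x right, y up, looking along -z (the intrinsics and any distortion apply to the point x, -y, -z); pixel columns grow to the right and rows downward; lengths in m; the calibration is good to about 2 mm. A picture is of the moment at which its call begins: read the wrist's pose just before it. get_calibration takes no time and is no camera call.
- ctrl.finish_job(): hands the job in, once; it reports no verdict.
The state is a dict: "t": time; "q": joint angles; "qvel": joint speeds; "joint_efforts": joint torques, N m; "position": TCP position; "eef_rot": TCP orientation; "ft_force": force on the tool from outside, world axes, zero at the start; "torque": the same for the moment, N m; "width": finger opening in m.
Only numpy, scipy, OpenCV 4.12 (cv2) and the standard library are available. Lean on these libraries where they do the work, as an engineer would, in place of code of your own. Each camera call takes 0.05 s, during which the arm holds its last target.

## Task

Change the bench supply over to its other feed: swing the changeover lever from the side it leans to up to upright (centre off) and pause there for at least two seconds. With the lever still upright, move the stop block from its pocket on the far side of the lever into the pocket the lever used to lean over, standing upright and fully down; only then throw the lever fully over to the side the block has left. Leave the beaker, conical flask and tape roll undisturbed.

Things in the scene. Friction and masses are not known exactly. Their poses are not given: they have to be found in the camera images.
- switch_box: Changeover switch: grey enclosure with a white top plate, 92 x 182 x 60 mm (x, y, z), fixed to the bench at any yaw. Origin: centre of its underside, on the bench; z up; its long side and the throw of the lever run along its y axis. The lever stands in the middle; it starts leaning to the -y end. On the top plate, 60 mm above the bench, are two alike pockets centred at y = +60 mm and y = -60 mm (x = 0): inner size 42 mm (x) by 48 mm (y), walls 4 mm thick and 12 mm high.
- lever (a joint): Lean of the lever, rad: 0 upright (centre off), -0.70 fully over to the box's -y end, +0.70 fully over to its +y end (hard stops). Starts between -0.70 and -0.60. The hinge lies along the box's x axis, 40 mm above the bench over the box's centre. It has plain friction (about 0.25 N m, 2.5 N at the grip), no spring or detent, and stays where it is left.
- lever_grip (a point): Centre of gripping height on the lever's black paddle, on the lever's axis 100 mm from the hinge. The paddle is 24 mm wide along the box's x, 18 mm thick along the throw and reaches from 68 to 120 mm from the hinge; a 12 mm steel rod is below it. z points along the lever away from the hinge. Pinched across its 24 mm width it can turn between the fingers.
- stop_block: Loose stop block of bare aluminium, 34 x 40 x 80 mm (x, y, z), about 0.3 kg. Origin: centre of its underside; z up. It starts standing in the pocket at the box's +y end, its axes roughly along the box's, held only by its weight and the pocket walls; standing there it is in the lever's way. Seated, its underside is on the top plate and its upper 68 mm stand clear of the pocket walls.
- pocket_start (a point): Centre of the floor of the pocket in which the stop block starts (box +y end), axes as the box's.
- pocket_other (a point): Centre of the floor of the empty pocket (box -y end) over which the lever leans at the start, axes as the box's; the block must end here.
- beaker: Bystander: clear beaker, 54 mm wide, 70 mm high, standing on the bench. Origin: centre of its underside.
- tape_roll: Bystander: tape roll, 96 mm wide, 48 mm high, lying on the bench left of the switch. Origin: centre of its underside.
- flask: Bystander: clear conical flask, 63 mm wide, 103 mm high, standing on the bench. Origin: centre of its underside.

How it is judged:
By the outcome, as a careful person would: the job done as asked, in the order asked, and still so for the second after the job is handed in, with the robot touching nothing.
It also fails if it takes over 50 s, if anything falls off the work surface, if the arm or the gripper's body presses on something with over 40 N, if the wrist force passes 120 N, or if a joint passes its speed limit or range.

## Working session

There is one attempt and no reset: what is moved stays moved. The work goes in short steps, Python scripts to look and compute and a tool call to move; the robot and the scene stay as the last step left them, time stands still between calls to the robot, and variables do not carry over. Pictures are saved under pics/ and viewed, and the job is handed in when it is done.

Besides the shell and the picture viewer there is one more tool, called after "Emit:" as name([rows], argument=value, ...), one row to a line, values as JSON. servo_tool: Moves the arm, as the interface text tells. Its arguments: {"type":"object","properties":{"moves":{"type":"array"},"fingers":{"type":"number"},"squeeze":{"type":"number"}},"required":["moves"]}

```bash
ls; mkdir -p pics; python3 - <<'E'
from plant import ctrl
import cv2,numpy as np
s=ctrl.read_state();print(s)
for n in ["scene","side","wrist"]:
    p,d=ctrl.camera(n);cv2.imwrite(f"pics/{n}0.png",p[:,:,::-1]);np.savez(f"{n}0.npz",p=p,d=d)
    c=ctrl.get_calibration(n);print(n,{k:np.round(v,4).tolist() if not isinstance(v,str) else v for k,v in c.items()})
print(ctrl.hold_point_z)
E
```

```text
pics
{'t': 0.0, 'q': array([-1.49339096e+00,  3.13407109e-01,  1.49842914e+00,  5.27420990e-06,
        1.33098688e+00, -2.23398124e-01]), 'qvel': array([-0.00169721, -0.00208997, -0.00050822,  0.00068123,  0.00115771,
        0.00012556]), 'joint_efforts': array([ 3.13329156e-04, -4.02209473e+01, -2.52275777e+01,  6.94995420e-02,
        3.51959257e-02, -1.09963032e-04]), 'position': array([ 0.15552237, -0.50118158,  0.238186  ]), 'eef_rot': array([-3.14039389e+00, -2.77600265e-04,  3.00802069e-01]), 'ft_force': array([ 0.59485717,  0.31547345, -0.24939545]), 'torque': array([-0.00051002,  0.00146797, -0.05719337]), 'width': 0.0879529332863689}
scene {'fx': 465.1194, 'fy': 465.1194, 'cx': 315.0353, 'cy': 205.2523, 'pose': [[-0.7654, 0.4487, -0.4613, 0.0569], [-0.6432, -0.5087, 0.5723, 0.379], [0.0221, 0.7348, 0.678, 0.7664], [0.0, 0.0, 0.0, 1.0]]}
side {'fx': 473.1689, 'fy': 473.1689, 'cx': 318.768, 'cy': 200.5913, 'pose': [[0.9887, 0.0361, -0.1452, 0.3432], [-0.1486, 0.3462, -0.9263, -1.0994], [0.0168, 0.9375, 0.3476, 0.4787], [0.0, 0.0, 0.0, 1.0]]}
wrist {'fx': 356.7118, 'fy': 356.7118, 'cx': 321.2703, 'cy': 197.6396, 'hand_eye': [[-0.0, 0.9661, 0.2581, 0.0659], [1.0, -0.0, 0.0003, 0.0001], [0.0003, 0.2581, -0.9661, -0.1448], [0.0, 0.0, 0.0, 1.0]]}
0.0187
```

View pics/scene0.png

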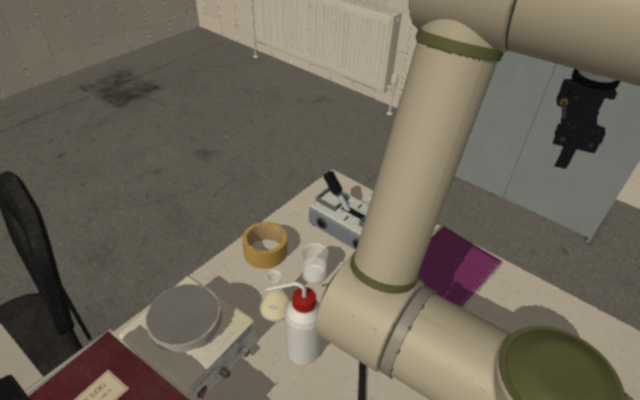

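View pics/side0.png

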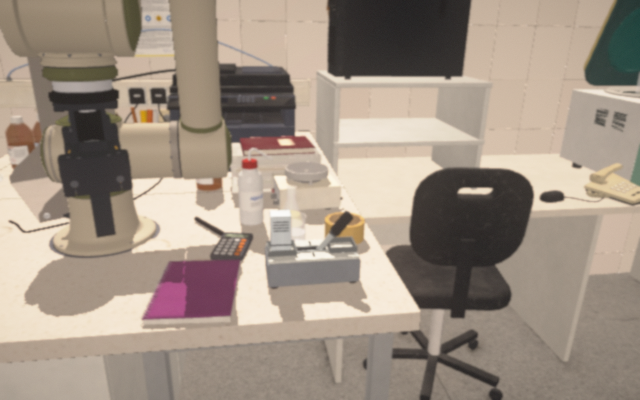

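View pics/wrist0.png

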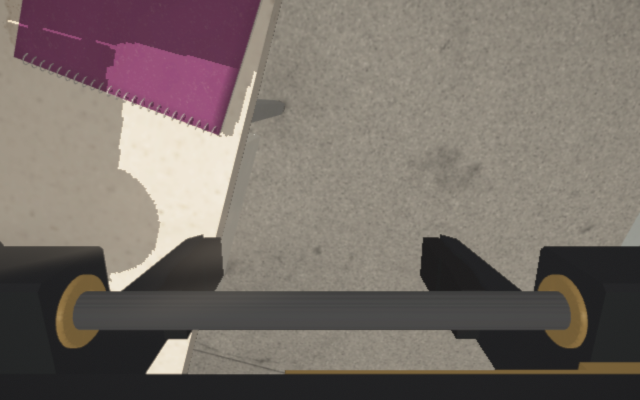

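The side view shows the box at about (312,262). The block is on the left at (281,228) and the lever leans right, with its paddle at (341,224). The scene view has the box partly hidden behind the arm at (340,215). Next I'll measure from depth.

```bash
cat > h.py <<'E'
import numpy as np,cv2
from scipy.spatial.transform import Rotation as R
from plant import ctrl
def Tt(s):
    T=np.eye(4);T[:3,:3]=R.from_euler('xyz',s['eef_rot']).as_matrix();T[:3,3]=s['position'];return T
def pose(n,s=None):
    c=ctrl.get_calibration(n)
    return c,(c['pose'] if n!='wrist' else Tt(s)@c['hand_eye'])
def cloud(n,d,s=None):
    c,P=pose(n,s);v,u=np.mgrid[:400,:640]
    X=np.stack([(u-c['cx'])/c['fx']*d,-(v-c['cy'])/c['fy']*d,-d,np.ones_like(d)],-1)
    W=(X@np.asarray(P).T)[...,:3];W[d==0]=np.nan;return W
def ray(n,u,v,z,s=None):
    c,P=pose(n,s);P=np.asarray(P);dr=P[:3,:3]@np.array([(u-c['cx'])/c['fx'],-(v-c['cy'])/c['fy'],-1]);o=P[:3,3]
    return o+dr*(z-o[2])/dr[2]
def proj(n,p,s=None):
    c,P=pose(n,s);q=np.linalg.inv(P)@np.r_[p,1];return c['cx']-c['fx']*q[0]/q[2],c['cy']+c['fy']*q[1]/q[2]
E
python3 - <<'E'
from h import *
for n,(a,b,c,e) in {'side':(230,180,400,310),'scene':(220,150,400,320)}.items():
    z=np.load(n+'0.npz');im=z['p'][b:e,a:c,::-1];cv2.imwrite(f'pics/{n}0c.png',cv2.resize(im,None,fx=4.4,fy=4.4,interpolation=cv2.INTER_CUBIC)[:600,:800])
    W=cloud(n,z['d'])
    pts={'side':[(281,215),(281,240),(312,245),(341,222),(345,226),(345,280),(290,262),(350,262),(345,240),(293,215)],'scene':[(333,183),(340,215),(265,230),(315,262)]}[n]
    for u,v in pts: print(n,u,v,np.round(W[v,u],3))
E
```

```text
side 281 215 [ 0.402 -0.269  0.141]
side 281 240 [ 0.401 -0.271  0.09 ]
side 312 245 [ 0.465 -0.246  0.064]
side 341 222 [ 0.518 -0.268  0.121]
side 345 226 [ 0.527 -0.267  0.111]
side 345 280 [ 0.523 -0.3    0.01 ]
side 290 262 [ 0.416 -0.299  0.056]
side 350 262 [ 0.532 -0.302  0.05 ]
side 345 240 [ 0.535 -0.232  0.064]
side 293 215 [ 0.443 -0.077  0.061]
scene 333 183 [ 0.514 -0.248  0.119]
scene 340 215 [ 0.476 -0.229  0.06 ]
scene 265 230 [ 0.59  -0.109  0.028]
scene 315 262 [ 0.449 -0.113  0.026]
```

View pics/side0c.png

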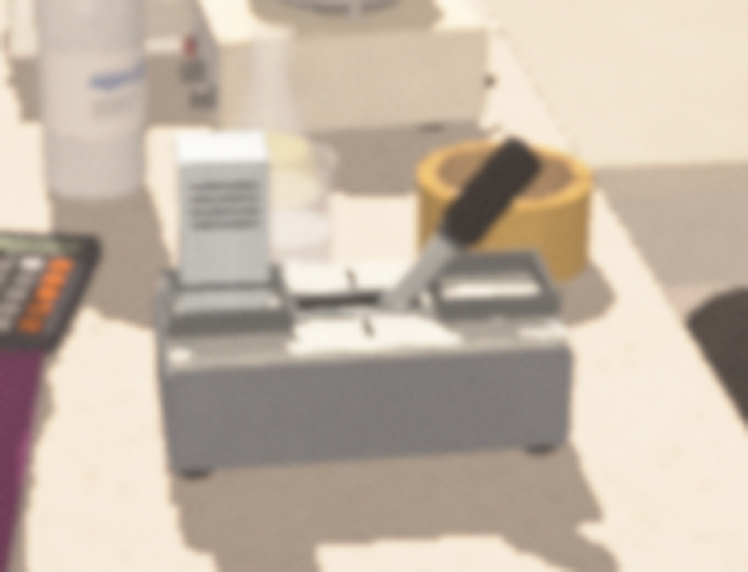

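View pics/scene0c.png

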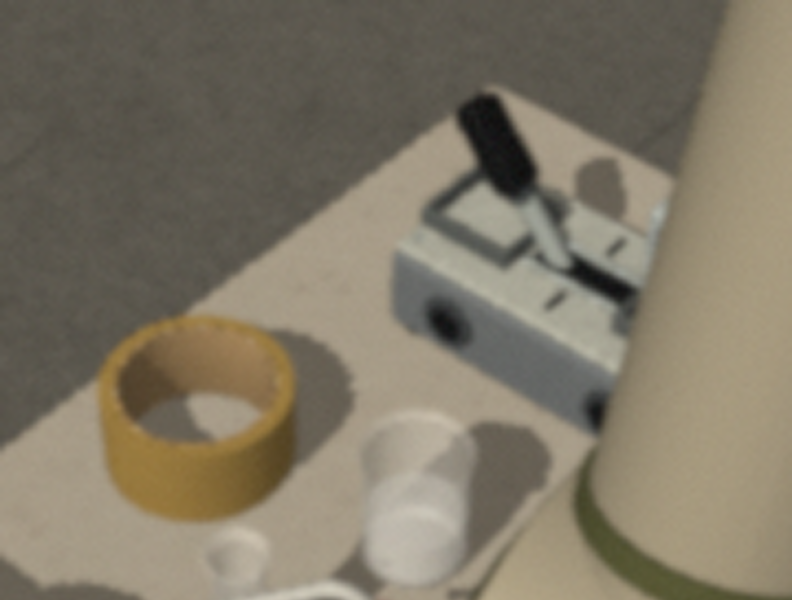

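```bash
python3 - <<'E'
from h import *
z=np.load('side0.npz');W=cloud('side',z['d']).reshape(-1,3);C=z['p'].reshape(-1,3).astype(int)
ok=~np.isnan(W[:,0]);W=W[ok];C=C[ok]
near=(W[:,0]>.35)&(W[:,0]<.6)&(W[:,1]>-.34)&(W[:,1]<-.15)
f=W[near&(W[:,2]>.015)&(W[:,2]<.05)&(W[:,1]<-.28)]
print('front',len(f),f.min(0),f.max(0),np.percentile(f,[2,50,98],axis=0).round(4))
p=np.polyfit(f[:,0],f[:,1],1);print('slope',p,np.arctan(p[0]),(np.polyval(p,f[:,0])-f[:,1]).std())
t=W[near&(W[:,2]>.055)&(W[:,2]<.066)];print('top',len(t),np.percentile(t,[1,50,99],axis=0).round(4))
b=W[near&(W[:,2]>.085)&(W[:,0]<.44)];print('block',len(b),np.percentile(b,[2,50,98],axis=0).round(4))
pd=W[near&(W[:,2]>.085)&(W[:,0]>.47)];print('paddle',len(pd),np.percentile(pd,[2,50,98],axis=0).round(4), )
z=np.load('scene0.npz');W=cloud('scene',z['d']).reshape(-1,3)
near=(W[:,0]>.45)&(W[:,0]<.6)&(W[:,1]>-.34)&(W[:,1]<-.15)
t=W[near&(W[:,2]>.054)&(W[:,2]<.066)];print('top',len(t),np.percentile(t,[1,50,99],axis=0).round(4))
pd=W[near&(W[:,2]>.085)&(W[:,0]>.45)];print('paddle',len(pd),np.percentile(pd,[2,50,98],axis=0).round(4))
E
```

```text
front 1493 [ 0.37071448 -0.30652821  0.01505737] [ 0.55237164 -0.28045471  0.04999698] [[ 0.3735 -0.3046  0.0158]
 [ 0.4591 -0.3013  0.0327]
 [ 0.5475 -0.298   0.0493]]
slope [ 0.01103378 -0.30633788] 0.01103333159887716 0.0016818731053323945
top 1340 [[ 0.3749 -0.301   0.0556]
 [ 0.4648 -0.2803  0.0606]
 [ 0.546  -0.2169  0.0655]]
block 679 [[ 0.3803 -0.2752  0.0867]
 [ 0.3992 -0.2718  0.1195]
 [ 0.4183 -0.2448  0.1412]]
paddle 332 [[ 0.4951 -0.2686  0.0868]
 [ 0.5171 -0.2642  0.114 ]
 [ 0.5383 -0.2492  0.1355]]
top 940 [[ 0.451  -0.2977  0.0549]
 [ 0.4887 -0.2463  0.0591]
 [ 0.5457 -0.212   0.0655]]
paddle 303 [[ 0.494  -0.2648  0.0864]
 [ 0.5143 -0.2505  0.1145]
 [ 0.5362 -0.2425  0.1346]]
```

Emit:
servo_tool([
  [[0,0,-0.01],[0,0,5.5]],
  [[0,0,-0.01],[0,0,5.5]],
  [[0,0,-0.01],[0,0,5.5]],
  [[0.0244,-0.0246,0],[0,0,0]],
  [[0.0244,-0.0246,0],[0,0,0]],
  [[0.0244,-0.0246,0],[0,0,0]],
  [[0.0244,-0.0246,0],[0,0,0]],
  [[0.0244,-0.0246,0],[0,0,0]],
  [[0.0244,-0.0246,0],[0,0,0]],
  [[0.0244,-0.0246,0],[0,0,0]],
  [[0.0244,-0.0246,0],[0,0,0]],
  [[0.0244,-0.0246,0],[0,0,0]],
  [[0.0244,-0.0246,0],[0,0,0]],
  [[0,0,0],[0,0,0]],
  [[0,0,0],[0,0,0]],
  [[0,0,0],[0,0,0]],
])

```text
t: 1.48
position: [0.3961, -0.2526, 0.2685]
eef_rot: [-3.142, 0.0, 0.013]
ft_force: [-0.8, -1.0, -1.6]
width: 0.088
```

```bash
python3 - <<'E'
from h import *
s=ctrl.read_state();p,d=ctrl.camera('wrist');np.savez('w1.npz',p=p,d=d,position=s['position'],eef_rot=s['eef_rot'])
print(s['t'],s['position'],s['eef_rot']);cv2.imwrite('pics/w1.png',p[:,:,::-1])
E
```

```text
1.4833 [ 0.39606905 -0.25260215  0.26854131] [-3.14151214e+00  4.70896091e-04  1.29259974e-02]
```

View pics/w1.png

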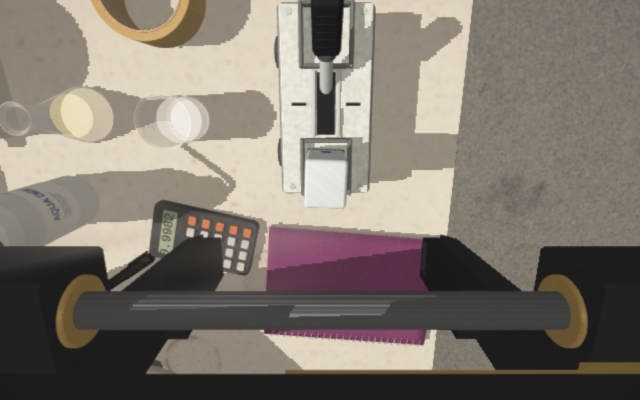

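The wrist view shows the box as a white plate from column 279 to 373, ending near row 192. The centre marks are at (299,104) and (353,104), the block top is at (326,180) and the paddle is at (327,30).

```bash
python3 - <<'E'
from h import *
z=np.load('w1.npz');s={'position':z['position'],'eef_rot':z['eef_rot']}
im=z['p'][:220,250:400,::-1];cv2.imwrite('pics/w1c.png',cv2.resize(im,None,fx=2.7,fy=2.7,interpolation=cv2.INTER_CUBIC))
g=cv2.cvtColor(z['p'],cv2.COLOR_RGB2GRAY)
# dark centre marks
for a,b in((288,312),(340,366)):
    m=(g[98:111,a:b]<110);v,u=np.nonzero(m);print('mark',u.mean()+a,v.mean()+98,len(u),ray('wrist',u.mean()+a,v.mean()+98,.06,s))
W=cloud('wrist',z['d'],s);Wf=W.reshape(-1,3)
n=(Wf[:,0]>.34)&(Wf[:,0]<.6)&(Wf[:,1]>-.33)&(Wf[:,1]<-.18)
t=Wf[n&(abs(Wf[:,2]-.06)<.006)];print('top',np.percentile(t,[1,50,99],axis=0).round(4))
b=Wf[n&(abs(Wf[:,2]-.14)<.006)&(Wf[:,0]<.45)];print('blk',np.percentile(b,[2,50,98],axis=0).round(4),len(b))
m=((n&(abs(Wf[:,2]-.14)<.006)&(Wf[:,0]<.45)).reshape(400,640)).astype(np.uint8)
v,u=np.nonzero(m);r=cv2.minAreaRect(np.stack([u,v],1).astype(np.float32));print(r)
print('corners',[ray('wrist',*q,.14,s).round(4) for q in cv2.boxPoints(r)])
pd=Wf[n&(Wf[:,2]>.09)&(Wf[:,0]>.46)];print('pad',np.percentile(pd,[2,50,98],axis=0).round(4))
# plate outline edges by row
for r0 in (20,60,90,125,150):
    row=np.abs(np.diff(g[r0].astype(int)));print(r0,[ (i,row[i]) for i in range(265,390) if row[i]>25])
E
```

```text
mark 298.625 103.6875 32 [ 0.46036568 -0.23013472  0.06      ]
mark 352.5 103.95 40 [ 0.4607871  -0.28174391  0.06      ]
top [[ 0.3765 -0.2983  0.057 ]
 [ 0.4677 -0.2553  0.0589]
 [ 0.5461 -0.2136  0.0631]]
blk [[ 0.3813 -0.2721  0.136 ]
 [ 0.4009 -0.2561  0.1387]
 [ 0.4192 -0.2397  0.1403]] 2087
((325.7527160644531, 182.676025390625), (43.081573486328125, 49.63264083862305), 2.12109637260437)
corners [array([ 0.3812, -0.2385,  0.14  ]), array([ 0.4211, -0.2399,  0.14  ]), array([ 0.4203, -0.2731,  0.14  ]), array([ 0.3804, -0.2729,  0.14  ])]
pad [[ 0.4972 -0.2666  0.0951]
 [ 0.5166 -0.2552  0.1197]
 [ 0.5314 -0.2439  0.1352]]
20 [(276, np.int64(37)), (278, np.int64(39)), (297, np.int64(55)), (298, np.int64(27)), (302, np.int64(40)), (310, np.int64(48)), (311, np.int64(43)), (341, np.int64(67)), (342, np.int64(83)), (343, np.int64(36)), (348, np.int64(39)), (349, np.int64(56)), (354, np.int64(39)), (364, np.int64(45)), (371, np.int64(36)), (372, np.int64(64))]
60 [(274, np.int64(68)), (275, np.int64(36)), (277, np.int64(38)), (278, np.int64(42)), (279, np.int64(37)), (297, np.int64
[... 580 characters left out ...]
35, np.int64(73)), (339, np.int64(39)), (341, np.int64(46)), (369, np.int64(53)), (370, np.int64(63)), (372, np.int64(32))]
125 [(272, np.int64(26)), (273, np.int64(45)), (279, np.int64(38)), (281, np.int64(38)), (314, np.int64(50)), (316, np.int64(68)), (333, np.int64(39)), (334, np.int64(74)), (335, np.int64(53)), (339, np.int64(41)), (342, np.int64(42)), (368, np.int64(60)), (369, np.int64(51)), (371, np.int64(28))]
150 [(276, np.int64(47)), (277, np.int64(63)), (280, np.int64(41)), (281, np.int64(46)), (282, np.int64(39)), (299, np.int64(51)), (304, np.int64(43)), (343, np.int64(27)), (344, np.int64(30)), (346, np.int64(41)), (351, np.int64(33)), (368, np.int64(35)), (370, np.int64(33))]
```

View pics/w1c.png

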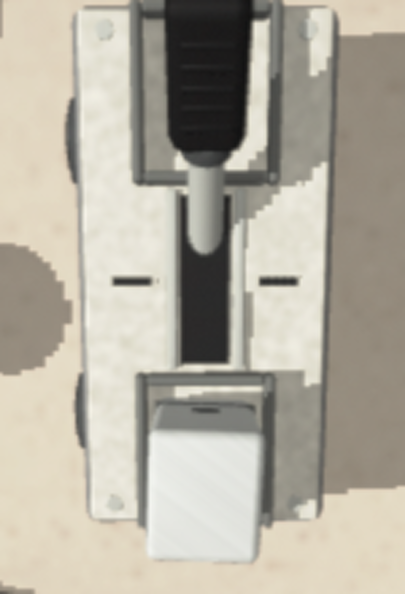

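Emit:
servo_tool([
  [[0.031,0.001,0],[0,0,0]],
  [[0.031,0.001,0],[0,0,0]],
  [[0.031,0.001,0.01],[0,0,0]],
  [[0.031,0.0015,0.03],[0,0,0]],
  [[0,0,0.035],[0,0,0]],
  [[0,0,0.035],[0,0,0]],
  [[0,0,0.033],[0,0,0]],
  [[0,0,0.0255],[0,0,0]],
  [[0,0,0],[0,0,0]],
  [[0,0,0],[0,0,0]],
  [[0,0,0],[0,0,0]],
])

```text
t: 2.45
position: [0.5197, -0.2565, 0.1032]
eef_rot: [3.14, -0.002, 0.012]
ft_force: [0.8, 0.1, -0.3]
width: 0.088
```

Emit:
servo_tool([
  [[0,0,0],[0,0,0]],
  [[0,0,0],[0,0,0]],
  [[0,0,0],[0,0,0]],
  [[0,0,0],[0,0,0]],
  [[0,0,0],[0,0,0]],
  [[0,0,0],[0,0,0]],
  [[0,0,0],[0,0,0]],
  [[0,0,0],[0,0,0]],
  [[0,0,0],[0,0,0]],
  [[0,0,0],[0,0,0]],
], fingers=1, squeeze=15)

```text
t: 3.28
position: [0.5193, -0.2551, 0.1012]
eef_rot: [-3.141, 0.0, 0.013]
ft_force: [0.6, 6.3, 1.9]
width: 0.0242
```

Emit:
servo_tool([
  [[-0.0066,0,-0.0045],[0,0,0]],
  [[-0.007,0,-0.0039],[0,0,0]],
  [[-0.0072,0,-0.0034],[0,0,0]],
  [[-0.0075,0,-0.0028],[0,0,0]],
  [[-0.0077,0,-0.0021],[0,0,0]],
  [[-0.0079,0,-0.0016],[0,0,0]],
  [[-0.0079,0,-0.0009],[0,0,0]],
  [[-0.0075,0,-0.0003],[0,0,0]],
  [[0,0,0],[0,0,0]],
  [[0,0,0],[0,0,0]],
  [[0,0,0],[0,0,0]],
  [[0,0,0],[0,0,0]],
])

```text
t: 4.28
position: [0.4603, -0.2558, 0.1215]
eef_rot: [3.141, -0.0, 0.013]
ft_force: [-2.1, 3.5, 7.9]
width: 0.024
```

```bash
python3 - <<'E'
from h import *
s=ctrl.read_state();p,d=ctrl.camera('side');np.savez('s2.npz',p=p,d=d)
print(s['t'],s['position'],s['ft_force'],s['width']);cv2.imwrite('pics/s2.png',cv2.resize(p[150:310,220:400,::-1],None,fx=3.7,fy=3.7,interpolation=cv2.INTER_CUBIC))
print(proj('side',[.4606,-.256,.04]),proj('side',[.4606,-.256,.16]))
E
```

```text
4.2833 [ 0.46029799 -0.2558495   0.12151137] [-2.09926854  3.53792651  7.93882508] 0.024020900804466276
(np.float64(310.45306467718336), np.float64(257.84951925012535)) (np.float64(311.12172535977874), np.float64(201.92148007705867))
```

View pics/s2.png

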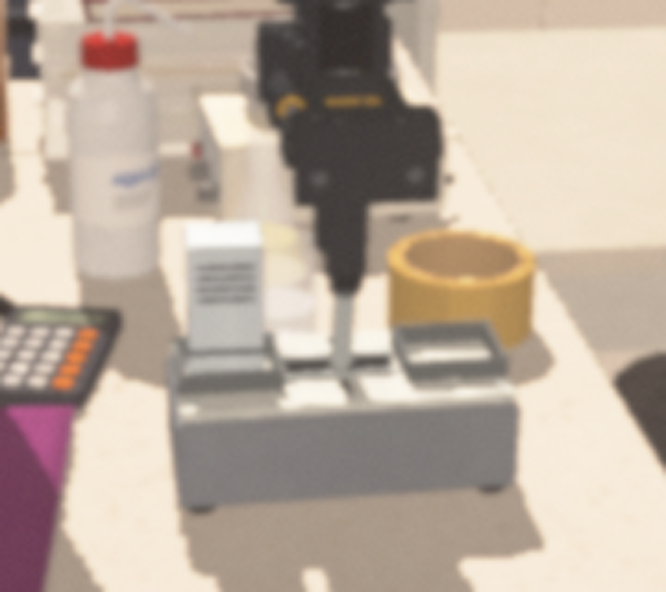

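The lever rod looks vertical, in crop column 342, over the centre mark. I'll hold it for over 2 s, then release it.

Emit:
servo_tool([
  [[0,0,0],[0,0,0]],
  [[0,0,0],[0,0,0]],
  [[0,0,0],[0,0,0]],
  [[0,0,0],[0,0,0]],
  [[0,0,0],[0,0,0]],
  [[0,0,0],[0,0,0]],
  [[0,0,0],[0,0,0]],
  [[0,0,0],[0,0,0]],
  [[0,0,0],[0,0,0]],
  [[0,0,0],[0,0,0]],
  [[0,0,0],[0,0,0]],
  [[0,0,0],[0,0,0]],
  [[0,0,0],[0,0,0]],
  [[0,0,0],[0,0,0]],
  [[0,0,0],[0,0,0]],
  [[0,0,0],[0,0,0]],
  [[0,0,0],[0,0,0]],
  [[0,0,0],[0,0,0]],
  [[0,0,0],[0,0,0]],
  [[0,0,0],[0,0,0]],
])

```text
t: 6.0
position: [0.4603, -0.2559, 0.1215]
eef_rot: [3.141, -0.0, 0.013]
ft_force: [-2.3, 3.4, 7.5]
width: 0.0243
```

Emit:
servo_tool([
  [[0,0,0],[0,0,0]],
  [[0,0,0],[0,0,0]],
  [[0,0,0],[0,0,0]],
  [[0,0,0],[0,0,0]],
  [[0,0,0],[0,0,0]],
  [[0,0,0],[0,0,0]],
  [[0,0,0],[0,0,0]],
  [[0,0,0],[0,0,0]],
  [[0,0,0],[0,0,0]],
  [[0,0,0],[0,0,0]],
  [[0,0,0],[0,0,0]],
  [[0,0,0],[0,0,0]],
], fingers=-1)

```text
t: 7.0
position: [0.46, -0.256, 0.1208]
eef_rot: [-3.142, -0.0, 0.013]
ft_force: [0.3, 0.4, 0.6]
width: 0.0884
```

Emit:
servo_tool([
  [[0,0,-0.02],[0,0,0]],
  [[0,0,-0.035],[0,0,0]],
  [[-0.02,0,-0.035],[0,0,0]],
  [[-0.04,0,-0.01],[0,0,0]],
  [[-0.03,0,0],[0,0,0]],
  [[0,0,0],[0,0,0]],
  [[0,0,0],[0,0,0]],
  [[0,0,0],[0,0,0]],
])

```text
t: 7.67
position: [0.3705, -0.2573, 0.2208]
eef_rot: [3.141, -0.0, 0.013]
ft_force: [0.5, 0.7, 1.1]
width: 0.0883
```

```bash
python3 - <<'E'
from h import *
s=ctrl.read_state();p,d=ctrl.camera('wrist');np.savez('w3.npz',p=p,d=d,position=s['position'],eef_rot=s['eef_rot'])
print(s['t'],s['position'],s['eef_rot'],s['width']);cv2.imwrite('pics/w3.png',p[:,:,::-1])
W=cloud('wrist',d,s).reshape(-1,3)
n=(W[:,0]>.34)&(W[:,0]<.56)&(W[:,1]>-.31)&(W[:,1]<-.2)
q=W[n&(W[:,2]>.152)&(W[:,2]<.17)];print('levertop',np.percentile(q,[2,50,98],axis=0).round(4),len(q))
q=W[n&(W[:,2]>.134)&(W[:,2]<.146)&(W[:,0]<.43)];print('blk',np.percentile(q,[2,50,98],axis=0).round(4),len(q))
p,d=ctrl.camera('side');cv2.imwrite('pics/s3.png',cv2.resize(p[150:310,220:400,::-1],None,fx=3.7,fy=3.7,interpolation=cv2.INTER_CUBIC))
W=cloud('side',d).reshape(-1,3);n=(W[:,0]>.43)&(W[:,0]<.49)&(W[:,1]>-.29)&(W[:,1]<-.22)
for a,b in((.08,.1),(.11,.12),(.12,.13),(.13,.14),(.14,.155)):
    q=W[n&(W[:,2]>a)&(W[:,2]<b)];print(a,len(q),np.median(q,0).round(4))
E
```

```text
7.6667 [ 0.37051558 -0.25727016  0.22081958] [ 3.14142973e+00 -4.54646718e-04  1.25599204e-02] 0.08827872510496877
levertop [[ 0.4565 -0.267   0.1534]
 [ 0.4648 -0.256   0.1579]
 [ 0.4734 -0.2451  0.1598]] 1427
blk [[ 0.3811 -0.2721  0.1363]
 [ 0.4009 -0.2561  0.1387]
 [ 0.419  -0.24    0.1401]] 3178
0.08 56 [ 0.4626 -0.2599  0.0896]
0.11 40 [ 0.4624 -0.2661  0.1164]
0.12 53 [ 0.4628 -0.2657  0.1251]
0.13 49 [ 0.4629 -0.2664  0.1356]
0.14 76 [ 0.4629 -0.2666  0.1475]
```

View pics/w3.png

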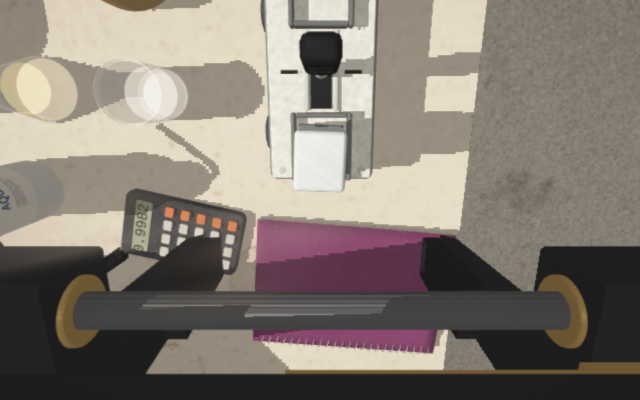

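View pics/s3.png

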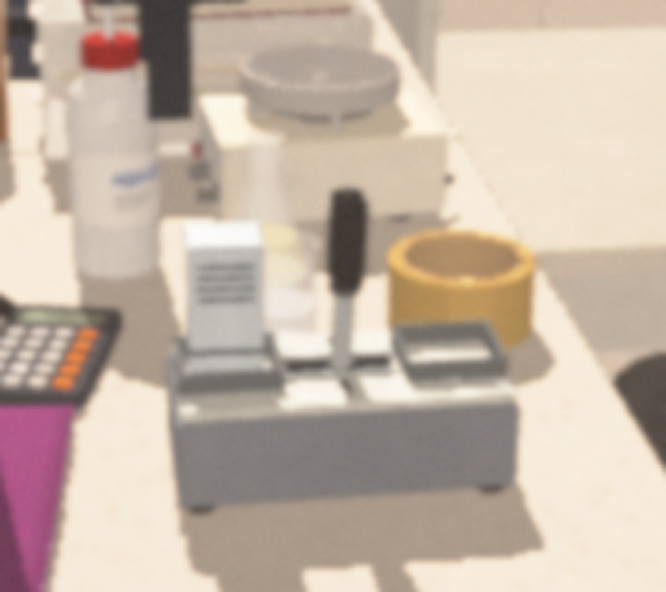

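```bash
cat > lean.py <<'E'
from h import *
def lean(p):
    g=p.max(2).astype(int);m=np.zeros((400,640),np.uint8);m[195:232,296:330]=(g[195:232,296:330]<75)
    n,l,st,ce=cv2.connectedComponentsWithStats(m);i=1+np.argmax(st[1:,4]);v,u=np.nonzero(l==i)
    print('paddle comp',st[i])
    # row centres
    rows=np.unique(v)[3:-3];cx=np.array([u[v==r].mean() for r in rows]);k=np.polyfit(rows,cx,1)
    top=proj('side',[.4606,-.256,.16]);bt=proj('side',[.4606,-.256,.1])
    kv=(bt[0]-top[0])/(bt[1]-top[1]);print('axis slope',k[0],'vertical',kv,'lean +x rad ~',-(k[0]-kv), 'centre at row215',np.polyval(k,215),'exp',top[0]+kv*(215-top[1]))
E
python3 - <<'E'
from lean import *
p=ctrl.camera('side')[0];lean(p)
z=np.load('w3.npz');s={'position':z['position'],'eef_rot':z['eef_rot']};g=cv2.cvtColor(z['p'],cv2.COLOR_RGB2GRAY)
for a,b in((278,299),(346,364)):
    m=(g[66:78,a:b]<110);v,u=np.nonzero(m);print('mark',u.mean()+a,v.mean()+66,len(u),ray('wrist',u.mean()+a,v.mean()+66,.06,s))
E
```

```text
paddle comp [310 203   8  25 165]
axis slope -0.06052631578947742 vertical -0.011955732625031001 lean +x rad ~ 0.048570583164446415 centre at row215 313.4473684210527 exp 310.9653620724489
mark 288.3 71.45 60 [ 0.46036155 -0.22952297  0.06      ]
mark 353.3809523809524 71.47619047619048 63 [ 0.46100188 -0.28226134  0.06      ]
```

My checks agree that the lever still leans about 0.04 rad to its old side: the paddle top is near x=0.465 against a centre of 0.4607, and the side-view axis gives 0.05. I'll correct this before moving the block.

Emit:
servo_tool([
  [[0.03,0,0],[0,0,0]],
  [[0.04,0,0],[0,0,0]],
  [[0.024,0,0.01],[0,0,0]],
  [[0,0,0.035],[0,0,0]],
  [[0,0,0.035],[0,0,0]],
  [[0,0,0.0195],[0,0,0]],
  [[0,0,0],[0,0,0]],
  [[0,0,0],[0,0,0]],
])

```text
t: 8.48
position: [0.4644, -0.2557, 0.121]
eef_rot: [-3.141, 0.001, 0.013]
ft_force: [-0.0, -0.0, 1.3]
width: 0.0882
```

Emit:
servo_tool([
  [[0,0,0],[0,0,0]],
  [[0,0,0],[0,0,0]],
  [[0,0,0],[0,0,0]],
  [[0,0,0],[0,0,0]],
  [[0,0,0],[0,0,0]],
  [[0,0,0],[0,0,0]],
  [[0,0,0],[0,0,0]],
  [[0,0,0],[0,0,0]],
  [[-0.002,0,0],[0,0,0]],
  [[-0.0022,0,0],[0,0,0]],
  [[0,0,0],[0,0,0]],
  [[0,0,0],[0,0,0]],
  [[0,0,0],[0,0,0]],
], fingers=1, squeeze=15)

```text
t: 9.57
position: [0.4596, -0.2558, 0.1212]
eef_rot: [-3.141, 0.001, 0.013]
ft_force: [-1.2, 1.4, 1.8]
width: 0.024
```

```bash
python3 - <<'E'
from lean import *
s=ctrl.read_state();print(s['t'],s['position'],s['ft_force'],s['width'])
p=ctrl.camera('side')[0];cv2.imwrite('pics/s4.png',cv2.resize(p[150:310,220:400,::-1],None,fx=3.7,fy=3.7,interpolation=cv2.INTER_CUBIC))
E
```

```text
9.5667 [ 0.45958778 -0.25584103  0.1212402 ] [-1.21497023  1.36749587  1.76599569] 0.023976212266435336
```

Emit:
servo_tool([
  [[0,0,0],[0,0,0]],
  [[0,0,0],[0,0,0]],
  [[0,0,0],[0,0,0]],
  [[0,0,0],[0,0,0]],
  [[0,0,0],[0,0,0]],
  [[0,0,0],[0,0,0]],
  [[0,0,0],[0,0,0]],
  [[0,0,0],[0,0,0]],
], fingers=-1)

```text
t: 10.28
position: [0.4598, -0.256, 0.1213]
eef_rot: [3.142, -0.0, 0.013]
ft_force: [-0.6, -0.6, -0.1]
width: 0.0748
```

Emit:
servo_tool([
  [[0,0,-0.02],[0,0,0]],
  [[0,0,-0.035],[0,0,0]],
  [[-0.02,0,-0.035],[0,0,0]],
  [[-0.04,0,-0.01],[0,0,0]],
  [[0,0,0],[0,0,0]],
  [[0,0,0],[0,0,0]],
])

```text
t: 10.78
position: [0.3992, -0.257, 0.2221]
eef_rot: [3.14, -0.001, 0.011]
ft_force: [0.3, -0.7, -0.1]
width: 0.0883
```

```bash
python3 - <<'E'
from lean import *
s=ctrl.read_state();p,d=ctrl.camera('wrist')
print(s['t'],s['position'],s['eef_rot'],s['width']);cv2.imwrite('pics/w4.png',p[:,:,::-1])
W=cloud('wrist',d,s).reshape(-1,3)
n=(W[:,0]>.34)&(W[:,0]<.56)&(W[:,1]>-.31)&(W[:,1]<-.2)
q=W[n&(W[:,2]>.152)&(W[:,2]<.17)];print('levertop',np.percentile(q,[2,50,98],axis=0).round(4),len(q))
q=W[n&(W[:,2]>.134)&(W[:,2]<.146)&(W[:,0]<.43)];print('blk',np.percentile(q,[2,50,98],axis=0).round(4),len(q))
p,d=ctrl.camera('side');lean(p)
E
```

```text
10.7833 [ 0.39922388 -0.25697848  0.22211799] [ 3.14025080e+00 -1.29524665e-03  1.11653468e-02] 0.08834901274602484
levertop [[ 0.4565 -0.2671  0.1537]
 [ 0.465  -0.2558  0.158 ]
 [ 0.4736 -0.2448  0.1598]] 1241
blk [[ 0.3815 -0.2721  0.136 ]
 [ 0.4013 -0.2561  0.1387]
 [ 0.4192 -0.2402  0.1401]] 2875
paddle comp [310 203   8  25 166]
axis slope -0.052631578947370763 vertical -0.011955732625031001 lean +x rad ~ 0.04067584632233976 centre at row215 313.36842105263156 exp 310.9653620724489
```

Emit:
servo_tool([
  [[0.03,0,0],[0,0,0]],
  [[0.0355,-0.0005,0.01],[0,0,0]],
  [[0,0,0.035],[0,0,0]],
  [[0,0,0.035],[0,0,0]],
  [[0,0,0.0205],[0,0,0]],
  [[0,0,0],[0,0,0]],
  [[0,0,0],[0,0,0]],
])

```text
t: 11.47
position: [0.4657, -0.255, 0.12]
eef_rot: [-3.14, 0.002, 0.013]
ft_force: [-0.4, -0.5, 1.0]
width: 0.0882
```

Emit:
servo_tool([
  [[0,0,0],[0,0,0]],
  [[0,0,0],[0,0,0]],
  [[0,0,0],[0,0,0]],
  [[0,0,0],[0,0,0]],
  [[0,0,0],[0,0,0]],
  [[0,0,0],[0,0,0]],
  [[0,0,0],[0,0,0]],
  [[0,0,0],[0,0,0]],
  [[0,0,0],[0,0,0]],
  [[0,0,0],[0,0,0]],
  [[0,0,0],[0,0,0]],
], fingers=1, squeeze=50)

```text
t: 12.38
position: [0.4654, -0.2557, 0.1208]
eef_rot: [3.141, -0.0, 0.013]
ft_force: [-1.0, -1.9, -1.1]
width: 0.0236
```

Emit:
servo_tool([
  [[-0.003,0,0],[0,0,0]],
  [[-0.003,0,0],[0,0,0]],
  [[0,0,0],[0,0,0]],
  [[0,0,0],[0,0,0]],
])

```text
t: 12.72
position: [0.4603, -0.2558, 0.1209]
eef_rot: [3.14, -0.003, 0.012]
ft_force: [5.3, -1.8, -4.4]
width: 0.0237
```

```bash
python3 - <<'E'
from lean import *
s=ctrl.read_state();print(s['t'],s['position'],s['ft_force'],s['width'])
p,d=ctrl.camera('side')
a=cv2.imread('pics/s3.png');b=cv2.resize(p[150:310,220:400,::-1],None,fx=3.7,fy=3.7,interpolation=cv2.INTER_CUBIC)
cv2.imwrite('pics/s5.png',np.hstack([a[180:420,200:520],b[180:420,200:520]]))
E
```

```text
12.7167 [ 0.4602559  -0.25582412  0.12090626] [ 5.31118369 -1.77957383 -4.4086337 ] 0.023678490576297607
```

View pics/s5.png

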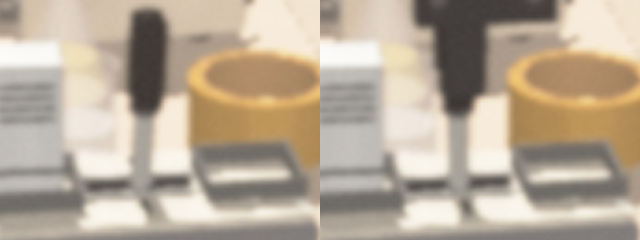

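The rod now looks vertical, at column 457 in the right-hand crop. Next I'll release it and re-measure.

Emit:
servo_tool([
  [[0,0,0],[0,0,0]],
  [[0,0,0],[0,0,0]],
  [[0,0,0],[0,0,0]],
  [[0,0,0],[0,0,0]],
  [[0,0,0],[0,0,0]],
  [[0,0,0],[0,0,0]],
  [[0,0,0],[0,0,0]],
  [[0,0,0],[0,0,0]],
], fingers=-1)

```text
t: 13.43
position: [0.4593, -0.2555, 0.1208]
eef_rot: [-3.142, 0.0, 0.013]
ft_force: [0.6, -0.1, 0.3]
width: 0.0749
```

Emit:
servo_tool([
  [[0,0,-0.02],[0,0,0]],
  [[0,0,-0.035],[0,0,0]],
  [[-0.02,0,-0.035],[0,0,0]],
  [[-0.04,0,-0.01],[0,0,0]],
  [[0,0,0],[0,0,0]],
  [[0,0,0],[0,0,0]],
])

```text
t: 13.93
position: [0.3987, -0.2565, 0.2216]
eef_rot: [3.14, -0.001, 0.011]
ft_force: [0.1, -0.6, 0.3]
width: 0.088
```

```bash
cat > chk.py <<'E'
from lean import *
s=ctrl.read_state();p,d=ctrl.camera('wrist')
print(s['t'],s['position'],s['eef_rot'],s['width']);cv2.imwrite('pics/w_%d.png'%int(s['t']*100),p[:,:,::-1])
W=cloud('wrist',d,s).reshape(-1,3)
n=(W[:,0]>.34)&(W[:,0]<.56)&(W[:,1]>-.31)&(W[:,1]<-.2)
q=W[n&(W[:,2]>.152)&(W[:,2]<.17)];print('levertop',np.percentile(q,[2,50,98],axis=0).round(4),len(q))
q=W[n&(W[:,2]>.134)&(W[:,2]<.146)&(W[:,0]<.43)];print('blk',np.percentile(q,[2,50,98],axis=0).round(4),len(q))
p,d=ctrl.camera('side');lean(p)
E
python3 chk.py
```

```text
13.9333 [ 0.39871655 -0.25645152  0.22163016] [ 3.14024292e+00 -1.30618052e-03  1.12119443e-02] 0.08802850979485917
levertop [[ 0.4505 -0.2673  0.1538]
 [ 0.459  -0.2559  0.158 ]
 [ 0.4676 -0.2449  0.1599]] 1235
blk [[ 0.3815 -0.2721  0.1361]
 [ 0.4011 -0.2559  0.1388]
 [ 0.4193 -0.2398  0.1401]] 2903
paddle comp [308 204   7  24 157]
axis slope 0.008771929824562602 vertical -0.011955732625031001 lean +x rad ~ -0.020727662449593603 centre at row215 311.02339181286544 exp 310.9653620724489
```

The lever is now within about 0.015 rad of upright. Next I'll grasp the block across its 34 mm width.

Emit:
servo_tool([
  [[0.002,-0.0003,0.015],[0,0,0]],
  [[0,0,0.03],[0,0,0]],
  [[0,0,0.03],[0,0,0]],
  [[0,0,0.025],[0,0,0]],
  [[0,0,0.0125],[0,0,0]],
  [[0,0,0],[0,0,0]],
  [[0,0,0],[0,0,0]],
  [[0,0,0],[0,0,0]],
])

```text
t: 14.7
position: [0.402, -0.2561, 0.1088]
eef_rot: [3.141, -0.001, 0.013]
ft_force: [-0.2, 0.8, -0.3]
width: 0.0881
```

Emit:
servo_tool([
  [[0,0,0],[0,0,0]],
  [[0,0,0],[0,0,0]],
  [[0,0,0],[0,0,0]],
  [[0,0,0],[0,0,0]],
  [[0,0,0],[0,0,0]],
  [[0,0,0],[0,0,0]],
  [[0,0,0],[0,0,0]],
  [[0,0,0],[0,0,0]],
  [[0,0,0],[0,0,0]],
  [[0,0,0],[0,0,0]],
  [[0,0,0],[0,0,0]],
], fingers=1, squeeze=40)

```text
t: 15.62
position: [0.4013, -0.2559, 0.1083]
eef_rot: [3.142, 0.0, 0.013]
ft_force: [-0.6, 0.6, 0.7]
width: 0.0337
```

Emit:
servo_tool([
  [[0,0,-0.01],[0,0,0]],
  [[0,0,-0.02],[0,0,0]],
  [[0,0,-0.03],[0,0,0]],
  [[0,0,-0.03],[0,0,0]],
  [[0,0,-0.025],[0,0,0]],
  [[0,0,-0.01],[0,0,0]],
  [[0.01,0,0],[0,0,0]],
  [[0.02,0,0],[0,0,0]],
  [[0.02,0,0],[0,0,0]],
  [[0.02,0,0],[0,0,0]],
  [[0.02,0,0],[0,0,0]],
  [[0.02,0,0],[0,0,0]],
  [[0.01,0,0],[0,0,0]],
  [[0,0,0],[0,0,0]],
  [[0,0,0],[0,0,0]],
  [[0,0,0],[0,0,0]],
])

```text
t: 16.95
position: [0.5208, -0.2541, 0.2322]
eef_rot: [-3.14, 0.002, 0.013]
ft_force: [-0.7, 0.1, -2.2]
width: 0.0338
```

```bash
python3 - <<'E'
from h import *
s=ctrl.read_state();print(s['t'],s['position'],s['ft_force'],s['width'])
p,d=ctrl.camera('side');cv2.imwrite('pics/s6.png',cv2.resize(p[120:310,220:400,::-1],None,fx=3.1,fy=3.1,interpolation=cv2.INTER_CUBIC))
W=cloud('side',d).reshape(-1,3);n=(W[:,0]>.48)&(W[:,0]<.57)&(W[:,1]>-.29)&(W[:,1]<-.24)&(W[:,2]>.17)
for a,b in((.18,.2),(.2,.22)):
    q=W[n&(W[:,2]>a)&(W[:,2]<b)];print(a,len(q),np.percentile(q,[3,50,97],axis=0).round(4))
p,d=ctrl.camera('scene');cv2.imwrite('pics/sc6.png',cv2.resize(p[100:320,220:460,::-1],None,fx=2.7,fy=2.7,interpolation=cv2.INTER_CUBIC))
E
```

```text
16.95 [ 0.520766   -0.2541434   0.23215286] [-0.6720985   0.07780339 -2.20828261] 0.033817372906859905
0.18 165 [[ 0.4993 -0.2728  0.1855]
 [ 0.5154 -0.27    0.1925]
 [ 0.5381 -0.2509  0.1995]]
0.2 234 [[ 0.4991 -0.2731  0.2009]
 [ 0.5163 -0.2706  0.2101]
 [ 0.5372 -0.2478  0.2193]]
```

View pics/s6.png

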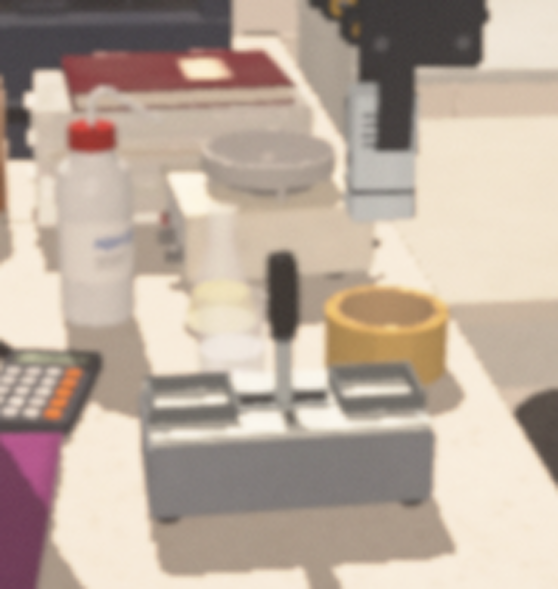

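View pics/sc6.png

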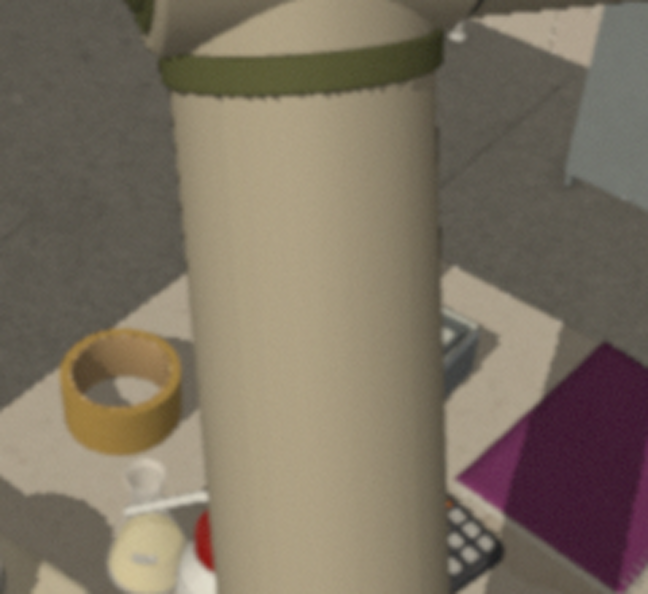

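The block hangs upright over the empty pocket (crop position (382,150)) and the lever is still upright. I'll lower it now.

Emit:
servo_tool([
  [[0,0.0008,0.01],[0,0,0]],
  [[0,0,0.025],[0,0,0]],
  [[0,0,0.03],[0,0,0]],
  [[0,0,0.025],[0,0,0]],
  [[0,0,0.01],[0,0,0]],
  [[0,0,0.008],[0,0,0]],
  [[0,0,0.006],[0,0,0]],
  [[0,0,0.005],[0,0,0]],
  [[0,0,0.003],[0,0,0]],
  [[0,0,0.0015],[0,0,0]],
  [[0,0,0],[0,0,0]],
  [[0,0,0],[0,0,0]],
  [[0,0,0],[0,0,0]],
])

```text
t: 18.13
position: [0.5215, -0.2553, 0.1102]
eef_rot: [3.141, -0.001, 0.013]
ft_force: [-0.4, -0.0, -2.3]
width: 0.0337
```

```bash
python3 - <<'E'
from h import *
s=ctrl.read_state();print(s['t'],s['position'],s['ft_force'],s['width'])
p,d=ctrl.camera('side');cv2.imwrite('pics/s7.png',cv2.resize(p[120:310,220:400,::-1],None,fx=3.1,fy=3.1,interpolation=cv2.INTER_CUBIC))
E
```

```text
18.1333 [ 0.52153676 -0.25530321  0.11024004] [-0.39661471 -0.04102303 -2.27398271] 0.03369314347582093
```

View pics/s7.png

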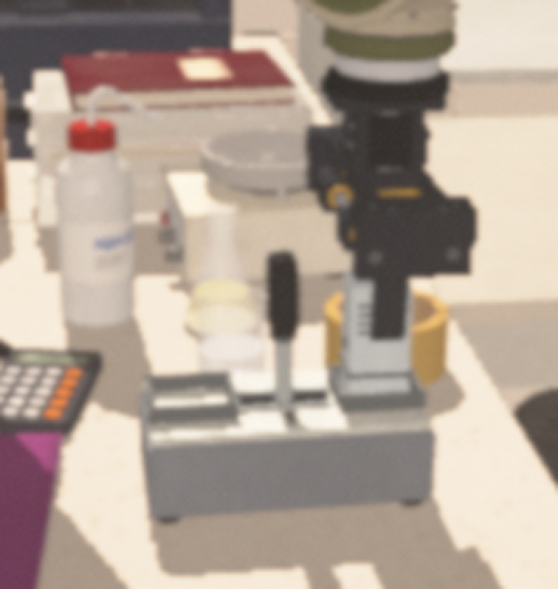

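Emit:
servo_tool([
  [[0,0,0.0008],[0,0,0]],
  [[0,0,0.0008],[0,0,0]],
  [[0,0,0],[0,0,0]],
  [[0,0,0],[0,0,0]],
])

```text
t: 18.52
position: [0.5215, -0.2552, 0.1083]
eef_rot: [3.141, -0.0, 0.013]
ft_force: [0.5, -0.7, -1.4]
width: 0.0335
```

Emit:
servo_tool([
  [[0,0,0],[0,0,0]],
  [[0,0,0],[0,0,0]],
  [[0,0,0],[0,0,0]],
  [[0,0,0],[0,0,0]],
  [[0,0,0],[0,0,0]],
  [[0,0,0],[0,0,0]],
  [[0,0,0],[0,0,0]],
  [[0,0,0],[0,0,0]],
  [[0,0,0],[0,0,0]],
  [[0,0,0],[0,0,0]],
], fingers=-1)

```text
t: 19.35
position: [0.5213, -0.2552, 0.1082]
eef_rot: [3.142, -0.0, 0.013]
ft_force: [-0.3, 0.6, 0.4]
width: 0.0885
```

Emit:
servo_tool([
  [[0,0,-0.015],[0,0,0]],
  [[0,0,-0.035],[0,0,0]],
  [[0,0,-0.035],[0,0,0]],
  [[-0.025,0,-0.025],[0,0,0]],
  [[-0.04,0,0],[0,0,0]],
  [[-0.035,0,0],[0,0,0]],
  [[0,0,0],[0,0,0]],
  [[0,0,0],[0,0,0]],
  [[0,0,0],[0,0,0]],
])

```text
t: 20.1
position: [0.4219, -0.2567, 0.2185]
eef_rot: [3.141, -0.001, 0.013]
ft_force: [0.6, 0.8, 0.4]
width: 0.0882
```

```bash
sed -i "s/(W\[:,0\]<.43)\]/(W[:,0]>.48)]/" chk.py; python3 chk.py; ls -t pics|head -1; python3 - <<'E'
from h import *
p,d=ctrl.camera('side');cv2.imwrite('pics/s8.png',cv2.resize(p[120:310,220:400,::-1],None,fx=3.1,fy=3.1,interpolation=cv2.INTER_CUBIC))
E
cp pics/$(ls -t pics|grep w_|head -1) pics/w8.png
```

```text
20.1 [ 0.42188571 -0.25673318  0.21849949] [ 3.14097356e+00 -8.71004269e-04  1.25415157e-02] 0.08816748453293119
levertop [[ 0.4505 -0.2673  0.1539]
 [ 0.4597 -0.2562  0.158 ]
 [ 0.4677 -0.2452  0.1599]] 1167
blk [[ 0.5004 -0.2715  0.1362]
 [ 0.5199 -0.2554  0.1386]
 [ 0.5383 -0.2395  0.1402]] 4110
paddle comp [308 204   7  24 157]
axis slope 0.008771929824562602 vertical -0.011955732625031001 lean +x rad ~ -0.020727662449593603 centre at row215 311.02339181286544 exp 310.9653620724489
w_2010.png
```

View pics/w8.png

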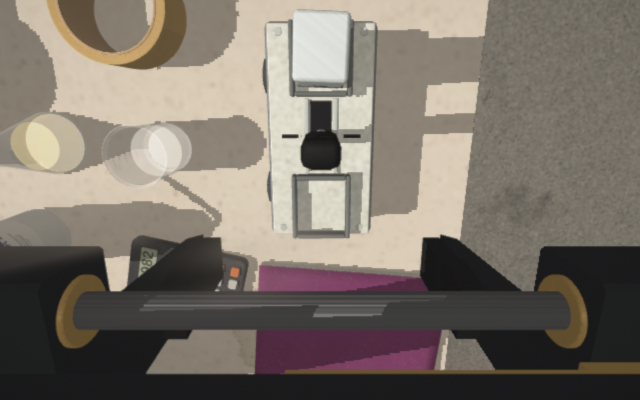

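View pics/s8.png

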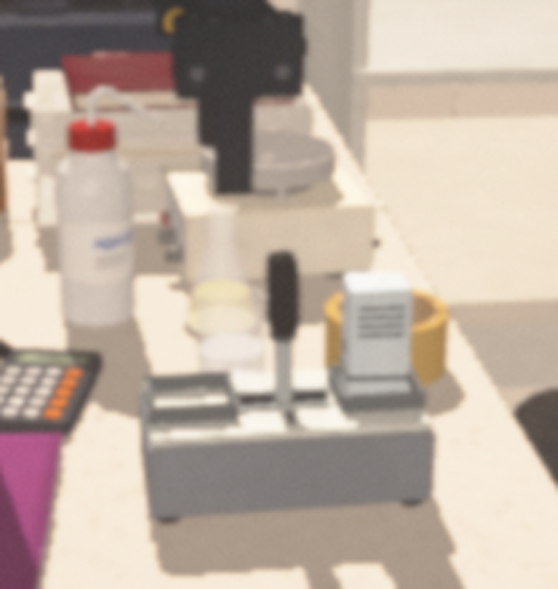

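The block is seated in the other pocket, with its top at z≈0.139 as before and its centre at (0.520,-0.2555). The lever is still upright, so I'll throw it to the vacated side.

Emit:
servo_tool([
  [[0.0375,0,0.01],[0,0,0]],
  [[0,0,0.035],[0,0,0]],
  [[0,0,0.035],[0,0,0]],
  [[0,0,0.0175],[0,0,0]],
  [[0,0,0],[0,0,0]],
  [[0,0,0],[0,0,0]],
])

```text
t: 20.75
position: [0.4593, -0.2559, 0.1205]
eef_rot: [-3.141, 0.001, 0.013]
ft_force: [-0.8, 0.3, 0.2]
width: 0.0882
```

Emit:
servo_tool([
  [[0,0,0],[0,0,0]],
  [[0,0,0],[0,0,0]],
  [[0,0,0],[0,0,0]],
  [[0,0,0],[0,0,0]],
  [[0,0,0],[0,0,0]],
  [[0,0,0],[0,0,0]],
  [[0,0,0],[0,0,0]],
  [[0,0,0],[0,0,0]],
  [[0,0,0],[0,0,0]],
  [[0,0,0],[0,0,0]],
  [[0,0,0],[0,0,0]],
], fingers=1, squeeze=50)

```text
t: 21.67
position: [0.4588, -0.2559, 0.1207]
eef_rot: [-3.141, 0.0, 0.013]
ft_force: [-0.2, 0.3, 1.0]
width: 0.0236
```

Emit:
servo_tool([
  [[-0.008,0,0.0003],[0,0,0]],
  [[-0.0079,0,0.001],[0,0,0]],
  [[-0.0079,0,0.0016],[0,0,0]],
  [[-0.0077,0,0.0022],[0,0,0]],
  [[-0.0074,0,0.0028],[0,0,0]],
  [[-0.0073,0,0.0034],[0,0,0]],
  [[-0.0069,0,0.004],[0,0,0]],
  [[-0.0066,0,0.0045],[0,0,0]],
  [[-0.0047,0,0.0037],[0,0,0]],
  [[0,0,0],[0,0,0]],
  [[0,0,0],[0,0,0]],
  [[0,0,0],[0,0,0]],
])

```text
t: 22.67
position: [0.3949, -0.2568, 0.0974]
eef_rot: [3.141, -0.002, 0.012]
ft_force: [5.1, 3.4, 1.8]
width: 0.0234
```

Now I'll push gently on to the stop.

Emit:
servo_tool([
  [[-0.0015,0,0.0012],[0,0,0]],
  [[-0.0015,0,0.0012],[0,0,0]],
  [[0,0,0],[0,0,0]],
])

```text
t: 22.92
position: [0.3947, -0.257, 0.0972]
eef_rot: [3.139, -0.009, 0.012]
ft_force: [17.6, 11.8, 17.1]
width: 0.0235
```

Emit:
servo_tool([
  [[-0.0015,0,0.0012],[0,0,0]],
  [[-0.0015,0,0.0012],[0,0,0]],
  [[0,0,0],[0,0,0]],
])

```text
t: 23.17
position: [0.3945, -0.2571, 0.0969]
eef_rot: [3.137, -0.016, 0.011]
ft_force: [29.9, 20.2, 32.4]
width: 0.0234
```

The force rose sharply with no further travel, so the lever is on its stop. I'll relax, release and retreat.

Emit:
servo_tool([
  [[0.0025,0,-0.002],[0,0,0]],
  [[0.0015,0,-0.0015],[0,0,0]],
  [[0,0,0],[0,0,0]],
])

```text
t: 23.42
position: [0.3948, -0.2569, 0.0973]
eef_rot: [3.14, -0.006, 0.013]
ft_force: [12.8, 7.0, 8.1]
width: 0.0238
```

Emit:
servo_tool([
  [[0,0,0],[0,0,0]],
  [[0,0,0],[0,0,0]],
  [[0,0,0],[0,0,0]],
  [[0,0,0],[0,0,0]],
  [[0,0,0],[0,0,0]],
  [[0,0,0],[0,0,0]],
  [[0,0,0],[0,0,0]],
  [[0,0,0],[0,0,0]],
  [[0,0,0],[0,0,0]],
  [[0,0,0],[0,0,0]],
], fingers=-1)

```text
t: 24.25
position: [0.3924, -0.2568, 0.0958]
eef_rot: [3.142, 0.0, 0.013]
ft_force: [0.4, -0.8, -0.5]
width: 0.0871
```

Emit:
servo_tool([
  [[0,0,-0.015],[0,0,0]],
  [[0,0,-0.035],[0,0,0]],
  [[0,0,-0.035],[0,0,0]],
  [[0,0,-0.035],[0,0,0]],
  [[0,0,-0.02],[0,0,0]],
  [[0,0,0],[0,0,0]],
  [[0,0,0],[0,0,0]],
  [[0,0,0],[0,0,0]],
])

```text
t: 24.92
position: [0.3921, -0.2565, 0.2347]
eef_rot: [-3.14, 0.001, 0.013]
ft_force: [-0.9, 0.1, -0.0]
width: 0.0882
```

```bash
python3 - <<'E'
from h import *
s=ctrl.read_state();p,d=ctrl.camera('wrist');print(s['t'],s['position'],s['ft_force'],s['width'])
cv2.imwrite('pics/w9.png',p[:,:,::-1])
W=cloud('wrist',d,s).reshape(-1,3)
n=(W[:,0]>.34)&(W[:,0]<.56)&(W[:,1]>-.31)&(W[:,1]<-.2)
q=W[n&(W[:,2]>.134)&(W[:,2]<.146)&(W[:,0]>.48)];print('blk',np.percentile(q,[2,50,98],axis=0).round(4))
p,d=ctrl.camera('side');cv2.imwrite('pics/s9.png',cv2.resize(p[150:310,220:400,::-1],None,fx=3.7,fy=3.7,interpolation=cv2.INTER_CUBIC))
g=p.max(2).astype(int);m=np.zeros((400,640),np.uint8);m[200:240,265:305]=g[200:240,265:305]<75
k,l,st,ce=cv2.connectedComponentsWithStats(m);i=1+np.argmax(st[1:,4]);v,u=np.nonzero(l==i);print(st[i])
vx,vy,_,_=cv2.fitLine(np.stack([u,v],1).astype(np.float32),cv2.DIST_L2,0,.01,.01).ravel()
c=ce[i];o=np.array(pose('side')[1])[:3,3]
def on(u,v): # ray to plane y=-.256
    r=ray('side',u,v,0);return o+(r-o)*((-.256-o[1])/(r-o)[1])
a=on(*(c-6*np.array([vx,vy])));b=on(*(c+6*np.array([vx,vy])));e=a-b if a[2]>b[2] else b-a;print('lean',np.arctan2(-e[0],e[2]),on(*c))
for t in(.6,.65,.7):print(t,proj('side',[.4606-.12*np.sin(t),-.256,.04+.12*np.cos(t)]))
E
```

```text
24.9167 [ 0.39210066 -0.25646713  0.23472086] [-0.85566773  0.12237837 -0.02439885] 0.0882251925922603
blk [[ 0.4998 -0.2713  0.1357]
 [ 0.5089 -0.2554  0.1386]
 [ 0.5179 -0.2393  0.1402]]
[272 217  20  21 164]
lean 0.6804704628011271 [ 0.40240229 -0.256       0.11092704]
0.6 (np.float64(275.9468988336618), np.float64(213.4583366295132))
0.65 (np.float64(273.43083663582706), np.float64(215.25937428536017))
0.7 (np.float64(271.01486081961684), np.float64(217.16966673245258))
```

View pics/w9.png

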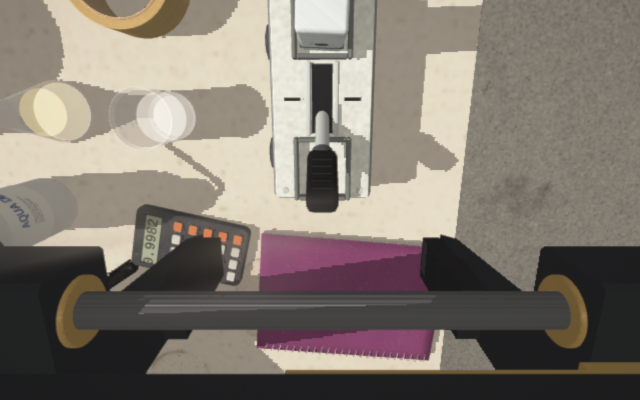

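View pics/s9.png

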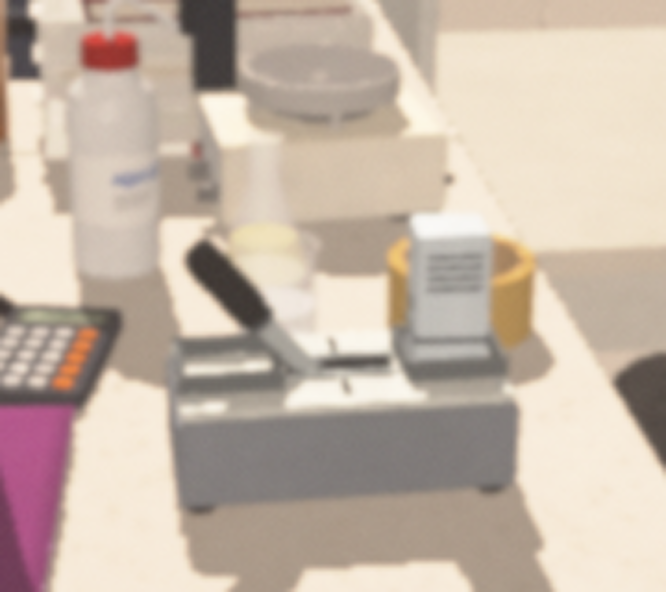

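The lever is fully over to the vacated side: its axis lean measures about 0.68, and its tip at (272,217) matches the projection for 0.70. The block stands upright in the other pocket, and the beaker, flask and tape roll haven't moved. I'm handing the job in.

```bash
python3 -c "
from plant import ctrl
print(ctrl.finish_job())"
```

```text
the job is handed in; nothing more can be done
None
```

The changeover is done and handed in at about 25 s of robot time; no verdict was reported.

1. **Lever to upright:** I pinched it and swung it up, then held it for over 2 s. After release it still leaned about 0.04 rad to its old side. A first correction at 15 N grip did not move it. A second at 50 N brought it to within about 0.02 rad of upright, and it stood there about 3 s before the block was lifted.
2. **Block to the other pocket:** I lifted it over the lever and set it in the empty pocket. It stands upright and fully down: its top is at z ≈ 0.139 m, the same as before the move. The lever was still upright after I let go.
3. **Lever thrown over:** I swung it to the vacated side. At the end the force rose to about 48 N (limit 120 N at the wrist) with almost no further travel, so it is on its stop. The measured lean was about 0.68 from the lever's axis, and the tip position fits 0.70.

The last pictures showed the beaker, flask and tape roll looking unmoved and the gripper clear of everything. In the final wrist view the block was cut off at the picture's edge, so its last full position check, at (0.520, -0.2555), was made just before the throw. The last side picture still showed it upright in its pocket.

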